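# Stage terminal strips by length

## Robot

A 6-joint arm with a two-finger parallel gripper is mounted at the origin on a cart in front of the work surface, level with it; the furniture and walls round the work are solid. World frame = base frame: x ahead of the robot, y to its left, z up, the work surface at z = 0. Lengths are in m, angles in rad, forces in N, time in s.
With the tool pointing down it reaches from about 0.325 to 0.75 m from the base axis. Payload 7.6 kg.
Tool frame: the origin (TCP) lies at the very end of the fingers, on their centre line; the grasp point (between the pads) lies 19 mm behind it (arm.tcp_to_grasp is the distance from the TCP to the grasp point, in m); z points along the fingers, y is the line along which they close (so a half turn about z gives the same grasp; the last joint's range is limited). The gripper opens to 85 mm and grips with 20 to 120 N. Pads are 22 mm wide; open, the fingers measure 114 mm over their backs; the gripper's body (76 mm by 85 mm) begins 54 mm behind the grasp point. The pads swing forward as they close: fully open they stand 13 mm farther back than shut.
Start: joints at [1.268, 0.052, 1.401, -0, 1.689, -0.07], TCP at [0.121, 0.511, 0.231] pointing down, gripper open.
Joint ranges: [-2.9, 2.9], [-0.91, 2.17], [0.12, 2.37], [-1.06, 4.2], [0.26, 2.73], [-2.93, 2.93]. Speed limits (rad/s): [2.57, 2.57, 3.01, 3.14, 3.14, 3.14].

## Interface

Orientations are given as [roll, pitch, yaw] about the fixed x, y, z axes, in that order (R = Rz(yaw) Ry(pitch) Rx(roll)).
In Python, from bench import readout, capture, workorder, arm gives the robot as it stands.
- The arm moves only by the shell command python3 -m crank 'ROWS' [OPENING] [FORCE]. ROWS is JSON, a list of rows, each a list of 6 numbers: the shift along the tool's x, y, z in m, then the turn, a rotation vector about the tool's x, y, z in degrees. A call has 1 to 12 rows; each row shifts and turns the commanded pose from where the row before left it, along the tool's axes as they then stand; what a row does not reach is not made up. A row lasts 1/10 s, in which the tool goes at most 50 mm and 8.59 degrees, less where a joint would pass 70% of its speed; a pose out of reach is approached as far as the arm can. A call with a gripper value outside its range is refused whole. OPENING is the closure, from 0 (fully open) to 1 (shut), set as the call begins (- or left out, the last holds). The fingers move at their own pace and stop on an object; FORCE is the grip in N (left out, the last holds). Time passes only in rows, so rows that do not move let the fingers close. It gives the time, the measured TCP pose, the force, the opening and the grip force at its end, in the units of the state.
- readout.observe(): the state, without advancing time (a new reading comes with each control period).
- capture(name): name is "scene" or "top"; returns a dict with "color" (384x512x3 uint8, red, green, blue), "depth" (384x512 float32, m along the optical axis (not along the pixel's ray), 0 where there is no reading), "mtx" (3x3 intrinsics, pixels), "dist_coeffs" ([k1, k2, p1, p2, k3] as OpenCV has them; the pictures are not rectified), "R" (3x3) and "t" (3): a world point X has camera coordinates R X + t. Camera axes: x right, y down, z forward; pixel columns grow to the right and rows downward; lengths in m; the calibration is good to about 2 mm. A picture is of the moment at which its call begins.
- workorder.hand_in(): hands the job in; it is judged then, once.
The state is a dict: "time_s": time; "qpos": joint angles; "joint_velocities": joint speeds; "joint_torque": joint torques, N m; "tcp_pos": TCP position; "eef_rot": TCP orientation; "wrist_force": force on the tool from outside, world axes, zero at the start; "wrist_torque": the same for the moment, N m; "grip_width": finger opening in m; "grasp_force": force on a finger pad.
Only numpy, scipy, OpenCV 4.12 (cv2) and the standard library are available. Lean on these libraries where they do the work, as an engineer would, in place of code of your own. Each camera call takes 0.05 s, during which the arm holds its last target. There are 200 camera calls.

## Task

Lay the four loose green terminal strips that lie between the robot and the staging board on the board's four black pads in order of length, one on each pad: the shortest on the pad next to the tall end stop, each next pad a longer one, the longest at the far end. Set each strip upright (screw heads up), lengthwise along its pad and centred on the pad's white cross, and leave the jar of pegs where it stands.

Things in the scene. Friction and masses are not known exactly. Their poses are not given: they have to be found in the camera images.
- strip_5way: loose green terminal strip with 5 ways (a row of 5 white screw heads), 56 mm long along its y axis, 43 mm wide along x (body 42 mm), 34 mm high, 35 g nominal. Origin: centre of its underside, z up. Starts right way up on the bare bench between robot and board
- strip_7way: loose green terminal strip with 7 ways (a row of 7 white screw heads), 77 mm long along its y axis, 43 mm wide along x (body 42 mm), 34 mm high, 49 g nominal. Origin: centre of its underside, z up. Starts right way up on the bare bench between robot and board
- strip_9way: loose green terminal strip with 9 ways (a row of 9 white screw heads), 99 mm long along its y axis, 43 mm wide along x (body 42 mm), 34 mm high, 63 g nominal. Origin: centre of its underside, z up. Starts right way up on the bare bench between robot and board
- strip_12way: loose green terminal strip with 12 ways (a row of 12 white screw heads), 132 mm long along its y axis, 43 mm wide along x (body 42 mm), 34 mm high, 84 g nominal. Origin: centre of its underside, z up. Starts right way up on the bare bench between robot and board
- pad_a: fixed flat black rubber pad, 140 mm long (its x axis) by 54 mm (y) by 6 mm thick, with a white centre cross; first of four alike pads side by side, counted towards -y of the pads' frame, 86 mm apart centre to centre, on an aluminium board (146 x 420 mm, 10 mm thick) on the bench. Origin: centre of its underside, 10 mm above the bench; its top is 6 mm above the origin
- pad_b: fixed flat black rubber pad, 140 mm long (its x axis) by 54 mm (y) by 6 mm thick, with a white centre cross; second of four alike pads side by side, counted towards -y of the pads' frame, 86 mm apart centre to centre, on an aluminium board (146 x 420 mm, 10 mm thick) on the bench. Origin: centre of its underside, 10 mm above the bench; its top is 6 mm above the origin
- pad_c: fixed flat black rubber pad, 140 mm long (its x axis) by 54 mm (y) by 6 mm thick, with a white centre cross; third of four alike pads side by side, counted towards -y of the pads' frame, 86 mm apart centre to centre, on an aluminium board (146 x 420 mm, 10 mm thick) on the bench. Origin: centre of its underside, 10 mm above the bench; its top is 6 mm above the origin
- pad_d: fixed flat black rubber pad, 140 mm long (its x axis) by 54 mm (y) by 6 mm thick, with a white centre cross; fourth and last of four alike pads side by side, counted towards -y of the pads' frame, 86 mm apart centre to centre, on an aluminium board (146 x 420 mm, 10 mm thick) on the bench. Origin: centre of its underside, 10 mm above the bench; its top is 6 mm above the origin
- end_stop: tall grey plastic end stop, 60 (x) x 16 (y) mm at the foot and 41 mm high, fixed on the board 70 mm beyond the centre of the outermost pad at one end of the row (which end changes); at the other end is a flat grey end cap only 8 mm high. Origin: centre of its underside, 10 mm above the bench
- jar: loose open clear jar of white pegs, 57 mm across, 46 mm high, standing on the bench near the board's -y end; a bystander. Origin: centre of its underside

How it is judged:
By the outcome, as a careful person would: the job done as asked, in the order asked, and still so for the second after the job is handed in, with the robot touching nothing.
It also fails if it takes over 96 s, if anything falls off the work surface, if the arm or the gripper's body presses on something with over 40 N, if the wrist force passes 120 N, or if a joint passes its speed limit or range.

## Working session

There is one attempt and no reset: what is moved stays moved. The work goes in short steps, Python scripts to look and compute and a shell command to move; the robot and the scene stay as the last step left them, time stands still between calls to the robot, and variables do not carry over. Pictures are saved under pics/ and viewed, at most 14 in all, crops included, and the job is handed in when it is done.

```bash
mkdir -p pics; ls
python3 - <<'E'
from bench import readout,capture,workorder,arm
import cv2,numpy as np
for n in("scene","top"):
    c=capture(n); np.savez(f"pics/{n}0.npz",**c)
    cv2.imwrite(f"pics/{n}0.png",cv2.resize(c["color"][:,:,::-1],(768,576),interpolation=cv2.INTER_CUBIC))
    print(n,c["mtx"].tolist(),c["dist_coeffs"],c["R"].round(3).tolist(),c["t"], -c["R"].T@c["t"])
print(readout.observe())
E
```

```text
pics
scene [[383.0939069751925, 0.0, 253.86434442069776], [0.0, 383.0939069751925, 195.44374454145006], [0.0, 0.0, 1.0]] [0.02315743 0.         0.         0.         0.        ] [[-0.876, -0.481, 0.015], [-0.277, 0.478, -0.834], [0.394, -0.735, -0.552]] [0.50695793 0.16711528 0.71746768] [0.2079406  0.6915104  0.52751094]
top [[475.16652652666903, 0.0, 250.19270186089824], [0.0, 475.16652652666903, 188.8781158359954], [0.0, 0.0, 1.0]] [0.06401558 0.         0.         0.         0.        ] [[0.002, -1.0, -0.005], [-0.988, -0.001, -0.156], [0.156, 0.005, -0.988]] [0.01824688 0.55172959 1.09393238] [0.3745723  0.01305214 1.16659837]
{'time_s': 0.1, 'qpos': array([ 1.26771483e+00,  5.27871172e-02,  1.40162944e+00,  4.82092482e-06,
        1.68858903e+00, -7.03310670e-02]), 'joint_velocities': array([ 0.00065989, -0.00276331, -0.00364043,  0.00137247, -0.00057356,
        0.00017484]), 'joint_torque': array([ 1.62472847e-03, -3.82582819e+01, -3.60987747e+01, -1.03989248e-04,
        4.71758787e-03,  4.78202514e-05]), 'tcp_pos': array([0.12100603, 0.51059007, 0.23054651]), 'eef_rot': array([-3.14018355e+00, -1.04067815e-04,  2.90884271e+00]), 'wrist_force': array([-0.95126999,  0.39185157, -0.04188563]), 'wrist_torque': array([-0.03536328, -0.03984738,  0.02361226]), 'grasp_force': 0.0, 'grip_width': 0.0853680588178487}
```

View pics/scene0.png

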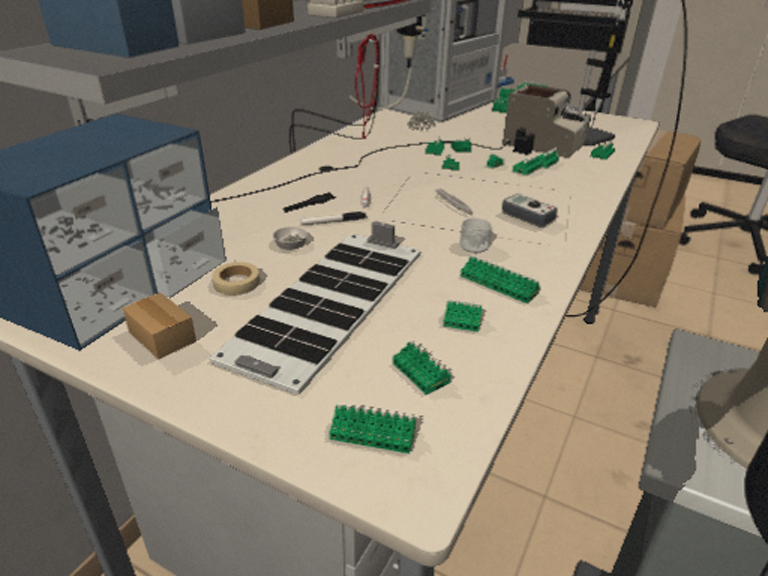

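View pics/top0.png

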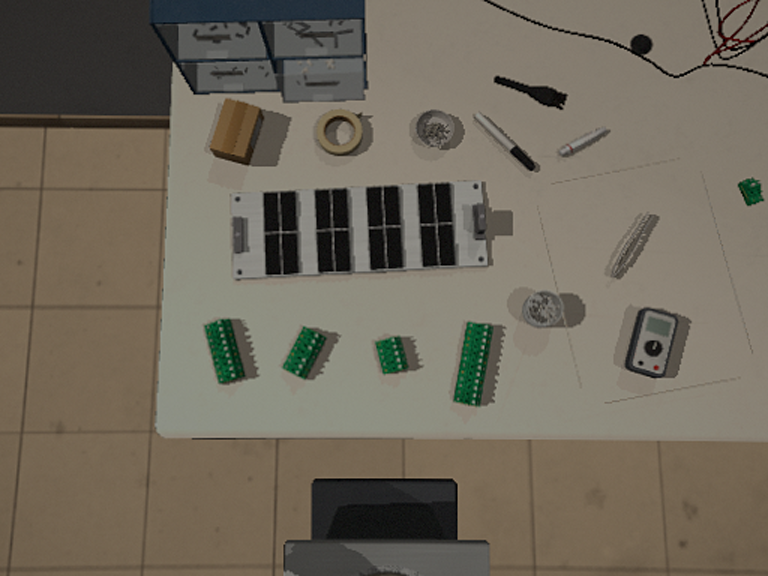

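The scene view shows the board with four pads and the tall stop at its far (-y) end, about (383,232) of the 768-wide picture. In the top view the stop is at (480,222), the pads run from (281,232) to (437,224), and the strips are the 9-way at (224,350), 7-way (304,352), 5-way (391,355) and 12-way (473,363). The jar is at (543,308). Next I'll measure using both views.

```bash
cat > h.py <<'E'
import cv2,numpy as np
def cloud(c):
    h,w=c["depth"].shape; u,v=np.meshgrid(np.arange(w),np.arange(h))
    n=cv2.undistortPoints(np.stack([u,v],-1).reshape(-1,1,2).astype(float),c["mtx"],c["dist_coeffs"]).reshape(h,w,2)
    P=np.concatenate([n,np.ones((h,w,1))],-1)*c["depth"][...,None]
    return (P-c["t"])@c["R"]          # R^T(P-t)
def onplane(c,uv,z):
    n=cv2.undistortPoints(np.array(uv,float).reshape(-1,1,2),c["mtx"],c["dist_coeffs"]).reshape(-1,2)
    d=np.c_[n,np.ones(len(n))]@c["R"]; o=-c["R"].T@c["t"]
    return o+d*((z-o[2])/d[:,2])[:,None]
def green(c):
    hsv=cv2.cvtColor(c["color"],cv2.COLOR_RGB2HSV)
    return cv2.inRange(hsv,(55,90,25),(90,255,255))
def strips(c,lo=(.25,-.3),hi=(.75,.5)):
    W=cloud(c); g=cv2.morphologyEx(green(c),cv2.MORPH_CLOSE,np.ones((5,5)))
    n,l,s,_=cv2.connectedComponentsWithStats(g); out=[]
    for i in range(1,n):
        if s[i,4]<150: continue
        p=W[l==i]; m=np.median(p,0)
        if not(lo[0]<m[0]<hi[0] and lo[1]<m[1]<hi[1]): continue
        p=p[p[:,2]>.006]; out.append(p)
    return out
def rect(p):
    r=cv2.minAreaRect((p[:,:2]*1000).astype(np.float32)); (cx,cy),(a,b),t=r
    if a<b:a,b,t=b,a,t+90
    return np.array([cx,cy,a,b,(t+90)%180-90])
E
python3 - <<'E'
from h import *
for n in("scene","top"):
    c=dict(np.load(f"pics/{n}0.npz"))
    print(n)
    for p in strips(c): print(rect(p).round(1),np.percentile(p[:,2]*1000,[2,50,80,98]).round(1))
    print("bench z",onplane.__name__, )
    W=cloud(c)
    if n=="top":
        for (u,v) in [(205,150),(120,200),(300,235),(281/1.5,222/1.5),(275/1.5,250/1.5),(430/1.5,250/1.5),(480/1.5,215/1.5)]: print(u,v,W[int(v),int(u)].round(4))
    k=c["color"]
    a=(125,120,210,80) if n=="top" else (140,140,150,120)
    x,y,w,h=a; s=min(790//w,590//h)
    cv2.imwrite(f"pics/{n}crop.png",cv2.resize(k[y:y+h,x:x+w,::-1],None,fx=s,fy=s,interpolation=cv2.INTER_CUBIC)); print(s,a)
E
```

```text
scene
[292.8 249.9 890.6 125.6 -71.1] [ 6.6 16.9 22.6 27.1]
[337.2 340.7 745.9  52.6 -73.8] [ 6.9 16.7 22.4 27.4]
[315.9 390.  636.   75.5 -63.5] [ 7.2 16.9 22.5 27.5]
[352.5 479.8 503.1  99.1 -66.8] [ 7.  17.8 23.6 28.7]
bench z onplane
4 (140, 140, 150, 120)
top
[400.  168.1 300.2  92.9  63.5] [10.1 18.7 25.9 34.7]
[431.7 -78.7 172.5 130.2  84.9] [10.4 18.5 25.1 33.6]
[417.6  81.2 160.5  73.9  63.2] [11.  18.8 25.5 34.3]
[421.5  -7.2  90.5  47.6   4.4] [ 9.9 18.6 25.1 35.2]
bench z onplane
205 150 [0.6555 0.1325 0.008 ]
120 200 [0.5302 0.3405 0.0006]
300 235 [ 4.446e-01 -1.026e-01 -4.000e-04]
187.33333333333334 148.0 [0.658  0.1761 0.0181]
183.33333333333334 166.66666666666666 [0.6125 0.185  0.0181]
286.6666666666667 166.66666666666666 [ 0.6134 -0.069   0.0155]
320.0 143.33333333333334 [ 0.6624 -0.1486  0.0515]
3 (125, 120, 210, 80)
```

```bash
python3 -c "
import cv2;im=cv2.imread('pics/topcrop.png');print(im.shape)"
```

```text
(240, 630, 3)
```

View pics/topcrop.png

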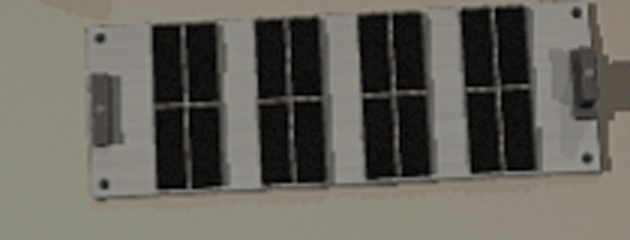

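View pics/scenecrop.png

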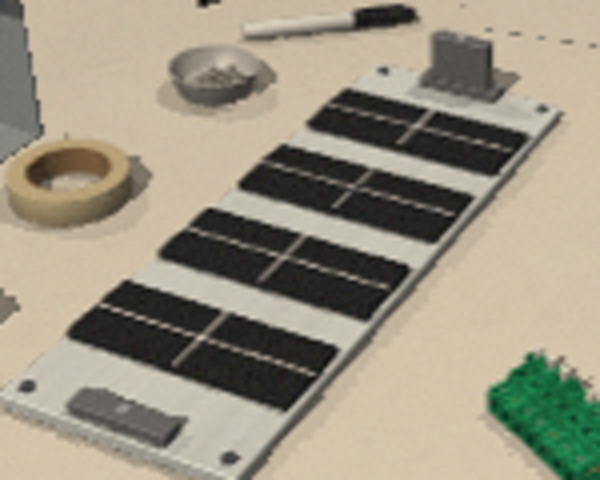

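Run:
```python
from h import *
T=dict(np.load("pics/top0.npz"));S=dict(np.load("pics/scene0.npz"))
un=lambda c,p:cv2.undistortPoints(np.array(p,float).reshape(-1,1,2),c["mtx"],c["dist_coeffs"]).reshape(-1,2)
t=(np.array([(187,104),(290,98),(394,93),(498,87)])+.5)/3-.5+[125,120]
s=(np.array([(203,338),(285,256),(354,187),(415,126)])+.5)/4-.5+[140,140]
M=lambda c:np.c_[c["R"],c["t"]]
X=cv2.triangulatePoints(M(T),M(S),un(T,t).T,un(S,s).T);X=(X[:3]/X[3]).T*1000
print("tri",X.round(1).tolist());A=onplane(T,t,.016)*1000;B=onplane(S,s,.016)*1000
print("top",A.round(1).tolist());print("scene",B.round(1).tolist())
for Q in(A,B):
    d=Q[3]-Q[0];print(np.linalg.norm(d)/3,np.degrees(np.arctan2(-d[0],d[1])) )
# strips: keep points by radius; use silhouettes too
for n,c in(("scene",S),("top",T)):
    for p in strips(c):
        m=np.median(p,0);p=p[(np.hypot(*(p-m)[:,:2].T)<.075)&(p[:,2]<.04)]
        # density filter
        from scipy.spatial import cKDTree
        k=cKDTree(p[:,:2]);p=p[[len(a)>6 for a in k.query_ball_point(p[:,:2],.005)]]
        print(n,rect(p).round(1),len(p),np.percentile(p[:,2]*1000,98).round(1))
c=T;k=c["color"][205:280,130:340,::-1];k=cv2.convertScaleAbs(cv2.resize(k,None,fx=3.8,fy=3.8,interpolation=cv2.INTER_CUBIC),alpha=1.8)
k2=cv2.convertScaleAbs(cv2.resize(S["color"][165:310,215:365,::-1],None,fx=4,fy=4,interpolation=cv2.INTER_CUBIC),alpha=1.5)
cv2.imwrite("pics/ts.png",k);cv2.imwrite("pics/ss.png",k2)
```

```text
tri [[641.5, 175.6, 13.7], [646.1, 90.3, 15.2], [651.3, 4.6, 14.5], [656.6, -81.4, 14.3]]
top [[642.5, 176.1, 16.0], [647.7, 91.1, 16.0], [652.0, 5.1, 16.0], [657.1, -80.9, 16.0]]
scene [[637.8, 177.7, 16.0], [643.3, 91.0, 16.0], [648.7, 6.5, 16.0], [654.1, -78.9, 16.0]]
85.79966235651109 -176.73140382621784
85.71002624918697 -176.38525013750143
scene [ 424.5 -129.4  131.3   32.7  -10.5] 621 27.0
scene [436.1   0.6  51.7  33.2  14.8] 333 27.3
scene [442.6 138.   76.4  40.9 -24.7] 603 27.5
scene [443.3 268.9  96.4  33.8  16.1] 1130 28.5
top [446.7 263.3  97.5  40.4  16. ] 679 34.2
top [ 426.6 -137.6  128.3   41.9  -10.7] 927 33.5
top [444.5 134.5  73.5  41.  -26.6] 486 33.3
top [440.4  -6.5  52.2  39.8  13.9] 356 34.6
```

View pics/ts.png

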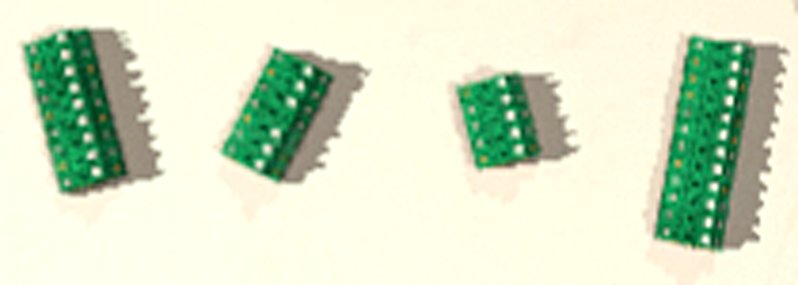

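View pics/ss.png

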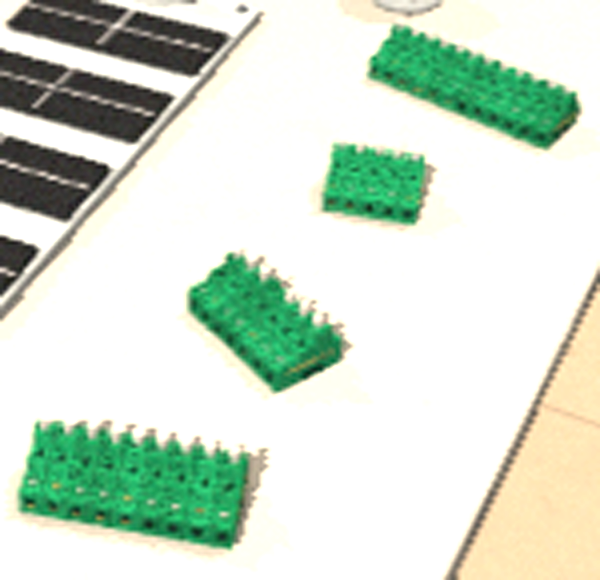

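The tops crop shows, left to right, the 9, 7, 5 and 12-way strips, screws up, all with room around them. In the scene crop the tall screw side faces -y. Now the cross-section profile, which sets the grip height.

```bash
python3 - <<'E'
from h import *
for n in("top","scene"):
    T=dict(np.load(f"pics/{n}0.npz"));W=cloud(T).reshape(-1,3)*1000
    for cx,cy,L,th in((446.7,263.3,97,16),(426.6,-137.6,130,-10.7)):
        a=np.radians(th);d=W[:,:2]-[cx,cy];l=d@[np.cos(a),np.sin(a)];w=d@[-np.sin(a),np.cos(a)]
        print(n,[(b,np.percentile(W[(abs(l)<L/2-8)&(abs(w-b)<2),2],[10,50,90]).round(0).tolist()) for b in range(-28,29,4)])
E
python3 -m crank '[[0,0,0,0,0,0]]' 0.3
```

```text
top [(-28, [-3.0, -0.0, 2.0]), (-24, [-3.0, -0.0, 3.0]), (-20, [-2.0, 4.0, 15.0]), (-16, [13.0, 15.0, 19.0]), (-12, [15.0, 19.0, 28.0]), (-8, [23.0, 28.0, 34.0]), (-4, [26.0, 29.0, 34.0]), (0, [18.0, 22.0, 25.0]), (4, [17.0, 20.0, 24.0]), (8, [16.0, 19.0, 23.0]), (12, [13.0, 16.0, 18.0]), (16, [13.0, 16.0, 19.0]), (20, [12.0, 15.0, 17.0]), (24, [-1.0, 1.0, 6.0]), (28, [-2.0, 0.0, 3.0])]
top [(-28, [-3.0, -0.0, 3.0]), (-24, [-4.0, 1.0, 3.0]), (-20, [12.0, 15.0, 18.0]), (-16, [12.0, 15.0, 18.0]), (-12, [23.0, 27.0, 30.0]), (-8, [24.0, 30.0, 34.0]), (-4, [20.0, 26.0, 30.0]), (0, [17.0, 21.0, 24.0]), (4, [17.0, 21.0, 23.0]), (8, [13.0, 16.0, 22.0]), (12, [12.0, 15.0, 18.0]), (16, [12.0, 16.0, 19.0]), (20, [-2.0, 10.0, 16.0]), (24, [-2.0, 0.0, 3.0]), (28, [-4.0, -0.0, 3.0])]
scene [(-28, [-346.0, -304.0, -263.0]), (-24, [-333.0, -298.0, -257.0]), (-20, [-338.0, -303.0, -246.0]), (-16, [-310.0, -283.0, -247.0]), (-12, [-308.0, -242.0, 27.0]), (-8, [-287.0, 26.0, 32.0]), (-4, [-303.0, -207.0, 29.0]), (0, [-268.0, 20.0, 25.0]), (4, [18.0, 20.0, 21.0]), (8, [14.0, 18.0, 20.0]), (12, [14.0, 15.0, 17.0]), (16, [13.0, 15.0, 16.0]), (20, [0.0, 9.0, 15.0]), (24, [-1.0, 1.0, 12.0]), (28, [-2.0, -1.0, 1.0])]
scene [(-28, [-755.0, -752.0, -750.0]), (-24, [-755.0, -752.0, -747.0]), (-20, [-757.0, -754.0, -749.0]), (-16, [-754.0, -751.0, -749.0]), (-12, [-754.0, -750.0, 27.0]), (-8, [-752.0, 26.0, 32.0]), (-4, [-751.0, 24.0, 31.0]), (0, [-752.0, 21.0, 24.0]), (4, [-752.0, 18.0, 20.0]), (8, [-749.0, 16.0, 20.0]), (12, [-752.0, 14.0, 17.0]), (16, [-752.0, 14.0, 15.0]), (20, [-3.0, 6.0, 14.0]), (24, [-751.0, -0.0, 10.0]), (28, [-753.0, -2.0, -0.0])]
time_s: 0.2
tcp_pos: [0.121, 0.5107, 0.2308]
eef_rot: [-3.141, -0.0, 2.909]
wrist_force: [-0.2, -0.0, -0.0]
grip_width: 0.0732
grasp_force: 0.0
```

```bash
cat > go.py <<'E'
import sys,numpy as np
from bench import readout
# target x y z (mm) yaw(deg): turn about tool z first, then shifts in turned tool axes
x,y,z,yaw=map(float,sys.argv[1:5]);s=readout.observe()
d=np.array([x,y,z])-s["tcp_pos"]*1000;c=np.degrees(s["eef_rot"])
p=np.radians(yaw);t=-((yaw-c[2]+180)%360-180)
print("turn z",t.round(1),"shift mm",[round(v,1) for v in(d[0]*np.cos(p)+d[1]*np.sin(p),d[0]*np.sin(p)-d[1]*np.cos(p),-d[2])],"t",s["time_s"],"rpy",c.round(1),"F",s["wrist_force"].round(1),"w",s["grip_width"])
E
python3 go.py 446.7 263.3 80 196
```

```text
turn z -29.3 shift mm [np.float64(-244.9), np.float64(-327.6), np.float64(150.8)] t 0.2 rpy [-179.9   -0.   166.7] F [-0.2 -0.  -0. ] w 0.0731699937052054
```

```bash
python3 -m crank '[[0,0,0,0,0,-7.3],[0,0,0,0,0,-7.3],[0,0,0,0,0,-7.3],[0,0,0,0,0,-7.4]]' 0 40 && python3 -m crank '[[-0.0204,-0.0273,0.0126,0,0,0],[-0.0204,-0.0273,0.0126,0,0,0],[-0.0204,-0.0273,0.0126,0,0,0],[-0.0204,-0.0273,0.0126,0,0,0],[-0.0204,-0.0273,0.0126,0,0,0],[-0.0204,-0.0273,0.0126,0,0,0],[-0.0204,-0.0273,0.0126,0,0,0],[-0.0204,-0.0273,0.0126,0,0,0],[-0.0204,-0.0273,0.0126,0,0,0],[-0.0204,-0.0273,0.0126,0,0,0],[-0.0204,-0.0273,0.0126,0,0,0],[-0.0204,-0.0273,0.0126,0,0,0]]'; python3 -m crank '[[0,0,0,0,0,0],[0,0,0,0,0,0]]'; python3 go.py 446.7 263.3 3 196
```

```text
time_s: 0.6
tcp_pos: [0.1211, 0.5108, 0.231]
eef_rot: [-3.141, -0.0, -2.858]
wrist_force: [0.8, 0.6, -0.7]
grip_width: 0.0855
grasp_force: 0.0
time_s: 1.8
tcp_pos: [0.4475, 0.2622, 0.0795]
eef_rot: [3.142, -0.0, -2.863]
wrist_force: [-0.0, 0.1, 0.4]
grip_width: 0.0856
grasp_force: 0.0
time_s: 2.0
tcp_pos: [0.4465, 0.2628, 0.0796]
eef_rot: [3.141, -0.001, -2.864]
wrist_force: [-0.3, 0.4, 0.3]
grip_width: 0.0854
grasp_force: 0.0
turn z -0.1 shift mm [np.float64(-0.3), np.float64(0.5), np.float64(76.6)] t 2.0 rpy [ 1.800e+02 -1.000e-01 -1.641e+02] F [-0.3  0.4  0.3] w 0.08541605730950406
```

```bash
python3 -m crank '[[0,0,0.025,0,0,0],[0,0,0.025,0,0,0],[0,0,0.015,0,0,0],[0,0,0.007,0,0,0],[0,0,0.0046,0,0,0],[0,0,0,0,0,0]]' ; python3 -m crank '[[0,0,0,0,0,0],[0,0,0,0,0,0],[0,0,0,0,0,0],[0,0,0,0,0,0],[0,0,0,0,0,0],[0,0,0,0,0,0],[0,0,0,0,0,0],[0,0,0,0,0,0]]' 1 30;  python3 - <<'E'
from h import *
from bench import capture
c=capture("scene");np.savez("pics/s1.npz",**c)
cv2.imwrite("pics/s1.png",cv2.resize(c["color"][200:330,180:350,::-1],None,fx=4,fy=4,interpolation=cv2.INTER_CUBIC))
E
```

```text
time_s: 2.6
tcp_pos: [0.4465, 0.2637, 0.0038]
eef_rot: [3.141, 0.0, -2.862]
wrist_force: [0.4, 0.4, -0.4]
grip_width: 0.0849
grasp_force: 0.0
time_s: 3.4
tcp_pos: [0.447, 0.2635, 0.0042]
eef_rot: [3.141, 0.001, -2.863]
wrist_force: [-1.4, 0.0, 5.5]
grip_width: 0.0424
grasp_force: 32.1
```

View pics/s1.png

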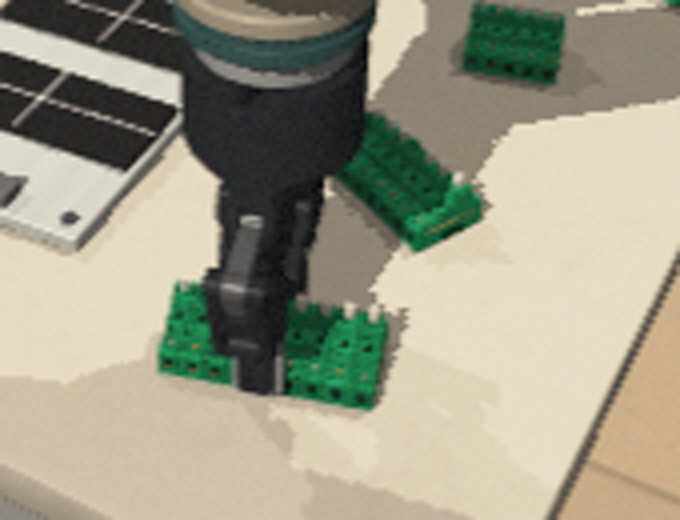

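The gripper holds the 9-way near the middle, at about (265,340) of the crop. Opening is 42.4 mm at 32 N, which matches the width. Lift it and carry it to pad b.

```bash
python3 -m crank '[[0,0,-0.015,0,0,0],[0,0,-0.03,0,0,0],[0,0,-0.035,0,0,6.3],[0,0,0,0,0,6.4],[0,0,0,0,0,0]]'; python3 go.py 647.3 91.3 83 183.3
```

```text
time_s: 3.95
tcp_pos: [0.4468, 0.2633, 0.084]
eef_rot: [3.141, 0.001, -3.086]
wrist_force: [0.5, 0.1, -1.6]
grip_width: 0.0423
grasp_force: 31.4
turn z -0.1 shift mm [np.float64(-190.3), np.float64(-183.2), np.float64(1.0)] t 3.95 rpy [ 1.800e+02  1.000e-01 -1.768e+02] F [ 0.5  0.1 -1.6] w 0.04229106520962349
```

```bash
python3 -m crank '[[-0.019,-0.0183,0,0,0,0],[-0.019,-0.0183,0,0,0,0],[-0.019,-0.0183,0,0,0,0],[-0.019,-0.0183,0,0,0,0],[-0.019,-0.0183,0,0,0,0],[-0.019,-0.0183,0,0,0,0],[-0.019,-0.0183,0,0,0,0],[-0.019,-0.0183,0,0,0,0],[-0.019,-0.0183,0,0,0,0],[-0.019,-0.0183,0,0,0,0],[0,0,0,0,0,0],[0,0,0,0,0,0]]'; python3 go.py 647.3 91.3 22 183.3
```

```text
time_s: 5.15
tcp_pos: [0.6458, 0.091, 0.0815]
eef_rot: [3.141, -0.003, -3.083]
wrist_force: [-0.3, 1.1, -0.7]
grip_width: 0.0419
grasp_force: 31.3
turn z 0.0 shift mm [np.float64(-1.5), np.float64(0.2), np.float64(59.5)] t 5.15 rpy [ 180.    -0.2 -176.7] F [-0.3  1.1 -0.7] w 0.04185115714054231
```

```bash
python3 -m crank '[[-0.001,0,0.025,0,0,0],[0,0,0.02,0,0,0],[0,0,0.01,0,0,0],[0,0,0.0045,0,0,0],[0,0,0,0,0,0],[0,0,0,0,0,0]]'; python3 -m crank '[[0,0,0.001,0,0,0],[0,0,0,0,0,0]]'
```

```text
time_s: 5.75
tcp_pos: [0.6482, 0.0916, 0.0252]
eef_rot: [3.141, 0.002, -3.084]
wrist_force: [-1.0, 0.4, -0.3]
grip_width: 0.0422
grasp_force: 31.3
time_s: 5.95
tcp_pos: [0.648, 0.0914, 0.0238]
eef_rot: [3.141, 0.001, -3.085]
wrist_force: [0.3, -0.1, 0.3]
grip_width: 0.0422
grasp_force: 31.3
```

```bash
python3 -m crank '[[0,0,0.002,0,0,0],[0,0,0.0015,0,0,0],[0,0,0,0,0,0]]'; python3 -m crank '[[0,0,0.0005,0,0,0],[0,0,0,0,0,0]]'
```

```text
time_s: 6.25
tcp_pos: [0.648, 0.0914, 0.0203]
eef_rot: [3.141, 0.001, -3.085]
wrist_force: [-1.9, -0.6, 4.7]
grip_width: 0.0416
grasp_force: 31.9
time_s: 6.45
tcp_pos: [0.648, 0.0914, 0.0203]
eef_rot: [3.141, 0.001, -3.085]
wrist_force: [-4.1, -0.4, 7.4]
grip_width: 0.042
grasp_force: 32.2
```

Contact at TCP z = 20.3 mm, as expected. Open the gripper partway (to about 65 mm), lift and look.

```bash
python3 -m crank '[[0,0,0,0,0,0],[0,0,0,0,0,0],[0,0,0,0,0,0],[0,0,-0.01,0,0,0],[0,0,-0.025,0,0,0],[0,0,-0.03,0,0,0],[0.03,-0.01,-0.03,0,0,0],[0.04,-0.015,0,0,0,0],[0.04,-0.015,0,0,0,0],[0.04,-0.015,0,0,0,0],[0.04,0,0,0,0,0],[0,0,0,0,0,0]]' 0.35
cat > look.py <<'E'
import sys
from h import *
from bench import capture
from scipy.spatial import cKDTree
n=sys.argv[1]
c=capture("top");np.savez(f"pics/{n}.npz",**c)
im=c["color"][110:290,100:350,::-1]
cv2.imwrite(f"pics/{n}.png",cv2.convertScaleAbs(cv2.resize(im,None,fx=3.2,fy=3.2,interpolation=cv2.INTER_CUBIC),alpha=1.5))
for p in strips(c):
    m=np.median(p,0);p=p[(np.hypot(*(p-m)[:,:2].T)<.075)&(p[:,2]<.06)]
    k=cKDTree(p[:,:2]);p=p[[len(a)>6 for a in k.query_ball_point(p[:,:2],.005)]]
    print(rect(p).round(1),np.percentile(p[:,2]*1000,98).round(1))
E
python3 look.py l1; python3 go.py 444.5 134.5 80 153.4
```

```text
time_s: 7.65
tcp_pos: [0.4568, 0.0253, 0.1133]
eef_rot: [3.141, -0.003, -3.085]
wrist_force: [0.1, 0.0, -0.3]
grip_width: 0.0556
grasp_force: 0.0
[647.9  93.6  98.3  44.8   3.9] 49.6
[441.  145.7  68.4  32.1  -9. ] 35.3
[ 426.9 -137.4  128.8   41.7  -11. ] 34.2
[424.2  -6.9  34.   24.1  89.3] 32.6
turn z 29.8 shift mm [np.float64(62.2), np.float64(90.7), np.float64(34.5)] t 7.7 rpy [ 180.     0.  -176.8] F [ 1.3 -0.2  1. ] w 0.055792162766591734
```

View pics/l1.png

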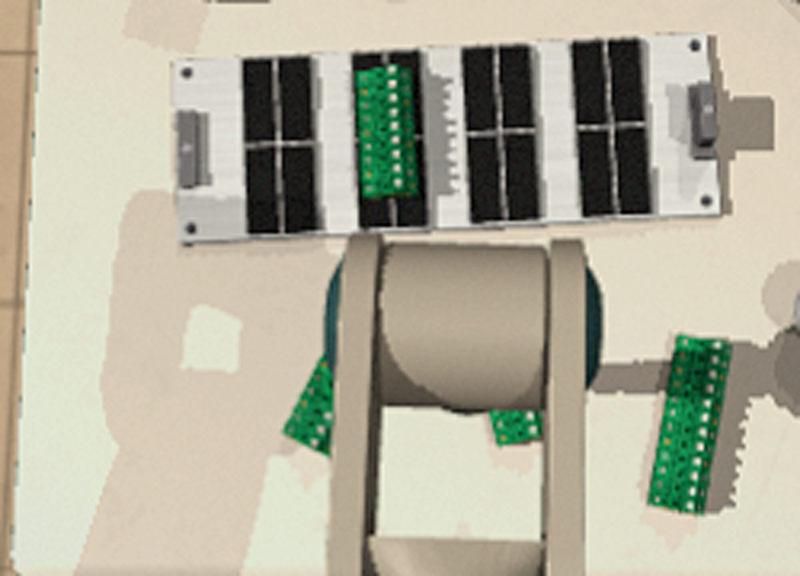

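The 9-way lies on pad b at about (388,130), roughly 1 mm left (+y) of centre, and the other strips are undisturbed. Now the 7-way.

```bash
python3 -m crank '[[0,0,0,0,0,7.45],[0,0,0,0,0,7.45],[0,0,0,0,0,7.45],[0,0,0,0,0,7.45],[0.0155,0.0227,0.0086,0,0,0],[0.0155,0.0227,0.0086,0,0,0],[0.0155,0.0227,0.0086,0,0,0],[0.0155,0.0227,0.0086,0,0,0],[0,0,0,0,0,0],[0,0,0,0,0,0]]' 0;python3 go.py 444.5 134 3.5 153.4
```

```text
time_s: 8.7
tcp_pos: [0.4471, 0.1351, 0.0802]
eef_rot: [3.141, 0.001, 2.68]
wrist_force: [0.5, -0.1, 0.0]
grip_width: 0.0853
grasp_force: 0.0
turn z 0.2 shift mm [np.float64(1.8), np.float64(-2.1), np.float64(76.7)] t 8.7 rpy [1.800e+02 1.000e-01 1.536e+02] F [ 0.5 -0.1  0. ] w 0.08530087880414522
```

```bash
python3 -m crank '[[0.0018,-0.0021,0.025,0,0,0],[0,0,0.025,0,0,0],[0,0,0.015,0,0,0],[0,0,0.007,0,0,0],[0,0,0.005,0,0,0],[0,0,0,0,0,0]]' ;python3 go.py 444.5 134 3.5 153.4; python3 -m crank '[[0,0,0,0,0,0],[0,0,0,0,0,0],[0,0,0,0,0,0],[0,0,0,0,0,0],[0,0,0,0,0,0],[0,0,0,0,0,0],[0,0,0,0,0,0]]' 1 30; python3 -m crank '[[0,0,-0.015,0,0,0],[0,0,-0.03,0,0,-7.4],[0,0,-0.035,0,0,-7.4],[0,0,0,0,0,-7.5],[0,0,0,0,0,-7.5],[0,0,0,0,0,0]]'; python3 go.py 652 4.1 85 183.3
```

```text
time_s: 9.3
tcp_pos: [0.4441, 0.1332, 0.0029]
eef_rot: [3.141, 0.0, 2.678]
wrist_force: [1.3, -0.5, 0.3]
grip_width: 0.0857
grasp_force: 0.0
turn z 0.0 shift mm [np.float64(0.0), np.float64(0.8), np.float64(-0.6)] t 9.3 rpy [180.    0.  153.4] F [ 1.3 -0.5  0.3] w 0.08565554663282578
time_s: 10.0
tcp_pos: [0.4442, 0.1337, 0.0033]
eef_rot: [3.141, 0.001, 2.679]
wrist_force: [-0.9, 0.2, 5.9]
grip_width: 0.0417
grasp_force: 32.5
time_s: 10.6
tcp_pos: [0.4434, 0.1335, 0.0823]
eef_rot: [3.142, -0.001, -3.084]
wrist_force: [-0.0, 0.7, -0.7]
grip_width: 0.0418
grasp_force: 31.9
turn z 0.0 shift mm [np.float64(-200.8), np.float64(-141.2), np.float64(-2.7)] t 10.6 rpy [ 180.    -0.  -176.7] F [-0.   0.7 -0.7] w 0.041799961920242
```

```bash
python3 -m crank '[[-0.02,-0.0141,0,0,0,0],[-0.02,-0.0141,0,0,0,0],[-0.02,-0.0141,0,0,0,0],[-0.02,-0.0141,0,0,0,0],[-0.02,-0.0141,0,0,0,0],[-0.02,-0.0141,0,0,0,0],[-0.02,-0.0141,0,0,0,0],[-0.02,-0.0141,0,0,0,0],[-0.02,-0.0141,0,0,0,0],[-0.02,-0.0141,0,0,0,0],[0,0,0,0,0,0],[0,0,0,0,0,0]]'; python3 go.py 652 4.1 24 183.3
```

```text
time_s: 11.8
tcp_pos: [0.6509, 0.0041, 0.0814]
eef_rot: [3.141, -0.002, -3.088]
wrist_force: [-0.4, 1.2, -0.0]
grip_width: 0.0423
grasp_force: 31.9
turn z -0.2 shift mm [np.float64(-1.1), np.float64(-0.1), np.float64(57.4)] t 11.8 rpy [ 1.800e+02 -1.000e-01 -1.769e+02] F [-0.4  1.2 -0. ] w 0.04225290951112175
```

```bash
python3 -m crank '[[0,0,0.025,0,0,-0.2],[0,0,0.02,0,0,0],[0,0,0.008,0,0,0],[0,0,0.0045,0,0,0],[0,0,0,0,0,0],[0,0,0,0,0,0]]';python3 go.py 652 4.1 19.3 183.3
```

```text
time_s: 12.4
tcp_pos: [0.6519, 0.0043, 0.0263]
eef_rot: [-3.141, 0.002, -3.081]
wrist_force: [-0.4, 0.2, -0.5]
grip_width: 0.0424
grasp_force: 31.9
turn z 0.2 shift mm [np.float64(-0.1), np.float64(-0.2), np.float64(7.0)] t 12.4 rpy [-1.800e+02  1.000e-01 -1.765e+02] F [-0.4  0.2 -0.5] w 0.042441517397652465
```

```bash
python3 -m crank '[[0,0,0.003,0,0,0],[0,0,0.002,0,0,0],[0,0,0.001,0,0,0],[0,0,0,0,0,0],[0,0,0,0,0,0]]'; python3 -m crank '[[0,0,0.001,0,0,0],[0,0,0,0,0,0]]'
```

```text
time_s: 12.9
tcp_pos: [0.6515, 0.0041, 0.0194]
eef_rot: [3.142, 0.0, -3.081]
wrist_force: [-0.3, 0.3, 1.5]
grip_width: 0.0421
grasp_force: 32.0
time_s: 13.1
tcp_pos: [0.6515, 0.0041, 0.0193]
eef_rot: [3.142, 0.001, -3.081]
wrist_force: [-3.4, -0.3, 6.6]
grip_width: 0.0424
grasp_force: 32.7
```

```bash
python3 -m crank '[[0,0,0,0,0,0],[0,0,0,0,0,0],[0,0,0,0,0,0],[0,0,-0.01,0,0,0],[0,0,-0.025,0,0,0],[0,0,-0.03,0,0,0],[0.03,0.01,-0.03,0,0,0],[0.04,0.035,0,0,0,0],[0.04,0.04,0,0,0,0],[0.04,0.04,0,0,0,0],[0.03,0.03,0,0,0,0],[0,0,0,0,0,0]]' 0.35; python3 look.py l2
python3 - <<'E'
import numpy as np,cv2
from h import *
from bench import capture
c=capture("scene");np.savez("pics/s2.npz",**c)
a=np.load("pics/l2.npz")["color"][110:190,155:305,::-1];b=c["color"][140:260,140:290,::-1]
f=lambda k:cv2.convertScaleAbs(cv2.resize(k,None,fx=5,fy=5,interpolation=cv2.INTER_CUBIC),alpha=1.4)
cv2.imwrite("pics/z2t.png",f(a));cv2.imwrite("pics/z2s.png",f(b)[:590])
E
```

```text
time_s: 14.3
tcp_pos: [0.4718, 0.14, 0.1138]
eef_rot: [3.141, -0.0, -3.077]
wrist_force: [0.4, 0.0, 0.5]
grip_width: 0.0556
grasp_force: 0.0
[648.1  93.5  97.5  45.6   3.9] 48.9
[651.9   6.   75.9  44.2   3.3] 49.9Traceback (most recent call last):
  File "look.py", line 12, in <module>
    print(rect(p).round(1),np.percentile(p[:,2]*1000,98).round(1))
                           ~~~~~~~~~~~~~^^^^^^^^^^^^^^^^
    return _quantile_unchecked(
        a, q, axis, out, overwrite_input, method, keepdims, weights)
    return _ureduce(a,
                    func=_quantile_ureduce_func,
    ...<5 lines>...
                    overwrite_input=overwrite_input,
                    method=method)
    r = func(a, **kwargs)
    result = _quantile(arr,
                       quantiles=q,
    ...<2 lines>...
                       out=out,
                       weights=wgt)
    slices_having_nans = np.isnan(arr[-1, ...])
                                  ~~~^^^^^^^^^
IndexError: index -1 is out of bounds for axis 0 with size 0
```

View pics/z2t.png

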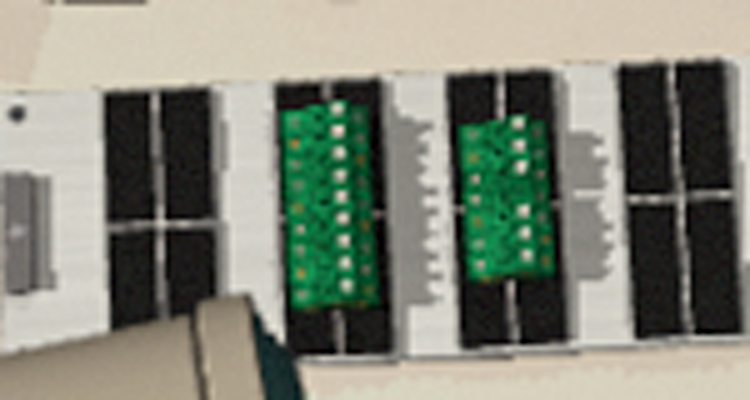

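View pics/z2s.png

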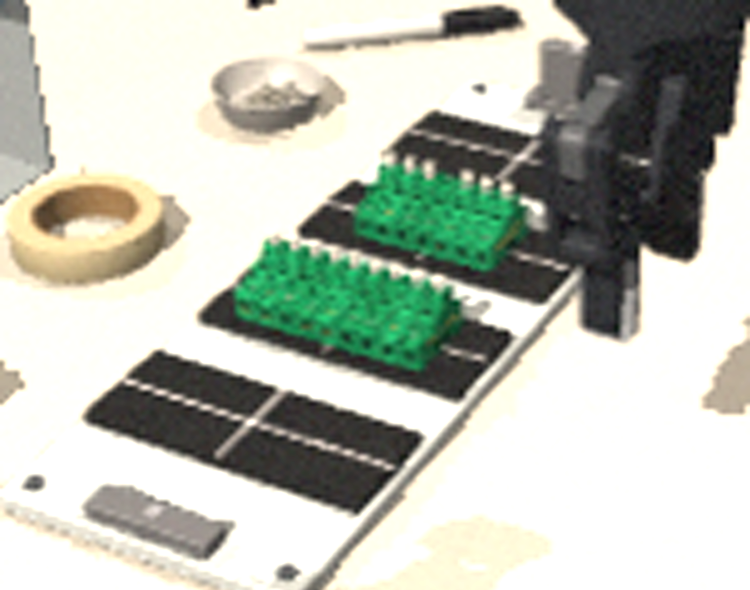

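Seen from above, the 9-way (b) and 7-way (c) sit well centred across their pads. I'll check lengthwise centring with the base corners in the scene crop: b (237,308) and (420,368), c (357,238) and (490,270).

Run:
```python
from h import *
c=dict(np.load("pics/s2.npz"))
f=lambda P:(np.array(P,float)+.5)/5-.5+140
X=onplane(c,f([(237,308),(420,368),(357,238),(490,270),(252,424),(200,318),(465,398),(298,233),(545,302)]),.016)*1000
a=np.radians(3.3);e=np.array([[np.cos(a),np.sin(a)],[-np.sin(a),np.cos(a)]])
for i,j,o in((0,1,"b"),(2,3,"c"),(5,6,"padb front"),(7,8,"padc front")):
    m=(X[i]+X[j])[:2]/2; print(o,"len",np.linalg.norm(X[i]-X[j]).round(1),"mid in pad axes",(e@m).round(1))
print("cross a",X[4].round(1),[(e@q).round(1) for q in np.array([[643.3,91],[648.7,6.5]])])
```

```text
b len 100.2 mid in pad axes [652.6  72. ]
c len 72.7 mid in pad axes [647.8 -10.2]
padb front len 139.6 mid in pad axes [643.6  84.6]
padc front len 137.3 mid in pad axes [644.1   0.8]
cross a [638.  178.9  16. ] [array([647.5,  53.8]), array([648. , -30.9])]
```

```bash
cat > fit.py <<'E'
from h import *
from scipy.optimize import minimize
BOX=[(-21,21,0,15),(-13,9,15,21),(-11,-3,21,31)]
def model(c,x,y,th,L,z0,S=4):
    m=np.zeros((384*S,512*S),np.uint8);a=np.radians(th);R=np.array([[np.cos(a),-np.sin(a)],[np.sin(a),np.cos(a)]])
    for w0,w1,z,z1 in BOX:
        P=np.array([[l,w,h] for l in(-L/2,L/2) for w in(w0,w1) for h in(z,z1)],float)
        P[:,:2]=P[:,:2]@R.T+[x,y];P[:,2]+=z0
        q=cv2.projectPoints(P/1000,cv2.Rodrigues(c["R"])[0],c["t"],c["mtx"],c["dist_coeffs"])[0]
        cv2.fillConvexPoly(m,cv2.convexHull(((q+.5)*S).astype(np.int32)),255)
    return cv2.resize(m,(512,384),interpolation=cv2.INTER_AREA)/255.
def fit(c,x,y,th,L,z0):
    hsv=cv2.cvtColor(c["color"],cv2.COLOR_RGB2HSV)
    g=cv2.morphologyEx(cv2.inRange(hsv,(45,80,12),(95,255,255)),cv2.MORPH_CLOSE,np.ones((5,5)))
    roi=cv2.dilate((model(c,x,y,th,L,z0)>0).astype(np.uint8),np.ones((13,13)))
    g=g/255.*roi
    f=lambda p:np.abs(model(c,*p,L,z0)-g).sum()/g.sum()
    r=minimize(f,[x,y,th],method="Nelder-Mead",options=dict(initial_simplex=np.array([[x,y,th],[x+5,y,th],[x,y+5,th],[x,y,th+5]]),xatol=.05,fatol=1e-4))
    return r.x.round(1),round(r.fun,3)
E
python3 - <<'E'
from fit import *
ld=lambda n:dict(np.load(f"pics/{n}.npz"))
for n in("l2","s2"):
    print(n,fit(ld(n),648,91,3.3,99,16),fit(ld(n),652,5,3.3,77,16))
for n in("top0","scene0"):
    print(n,*[fit(ld(n),*q,0) for q in((446.7,263.3,16,99),(444.5,134.5,-26.6,77),(440.4,-6.5,13.9,56),(426.6,-137.6,-10.7,132))])
E
```

```text
l2 (array([648.7,  93. ,   2.7]), np.float64(0.058)) (array([651.8,   6.1,   3.3]), np.float64(0.074))
s2 (array([646. ,  94.8,   3.6]), np.float64(0.282)) (array([ 6.483e+02,  9.300e+00, -3.000e-01]), np.float64(0.238))
top0 (array([447.9, 264.1,  16.5]), np.float64(0.103)) (array([444.2, 135.7, -27.1]), np.float64(0.102)) (array([440.3,  -6. ,  14.5]), np.float64(0.119)) (array([ 428. , -138.4,  -11. ]), np.float64(0.076))
scene0 (array([444.2, 263.9,  16.2]), np.float64(0.133)) (array([442.4, 135.6, -29.2]), np.float64(0.165)) (array([438.9,  -4.7,  15.7]), np.float64(0.197)) (array([ 426.4, -136.5,  -13.6]), np.float64(0.19))
```

Silhouette fits agree: c is within about 1 mm, and b is about 1–2 mm off in y. For the remaining strips I'll aim 2 mm lower in y. Now the 5-way.

```bash
python3 go.py 440.3 -7 80 194.2
```

```text
turn z -10.6 shift mm [np.float64(68.9), np.float64(-131.9), np.float64(34.1)] t 14.4 rpy [ 1.800e+02  1.000e-01 -1.764e+02] F [ 0.3 -0.6 -0.1] w 0.05582028347026229
```

```bash
python3 -m crank '[[0,0,0,0,0,-5.3],[0,0,0,0,0,-5.3],[0.0138,-0.0264,0.0068,0,0,0],[0.0138,-0.0264,0.0068,0,0,0],[0.0138,-0.0264,0.0068,0,0,0],[0.0138,-0.0264,0.0068,0,0,0],[0.0138,-0.0264,0.0068,0,0,0],[0,0,0,0,0,0],[0,0,0,0,0,0],[0,0,0,0,0,0]]' 0;python3 go.py 440.3 -7 3.3 194.2
```

```text
time_s: 15.4
tcp_pos: [0.4406, -0.0075, 0.0796]
eef_rot: [-3.142, 0.001, -2.897]
wrist_force: [0.6, 0.2, -0.4]
grip_width: 0.0854
grasp_force: 0.0
turn z -0.2 shift mm [np.float64(0.1), np.float64(0.6), np.float64(76.3)] t 15.4 rpy [-1.80e+02  1.00e-01 -1.66e+02] F [ 0.6  0.2 -0.4] w 0.08536560486822896
```

```bash
python3 -m crank '[[0,0,0.025,0,0,0],[0,0,0.025,0,0,0],[0,0,0.015,0,0,0],[0,0,0.007,0,0,0],[0,0,0.0043,0,0,0],[0,0,0,0,0,0],[0,0,0,0,0,0]]' ;python3 go.py 440.3 -7 3.3 194.2; python3 -m crank '[[0,0,0,0,0,0],[0,0,0,0,0,0],[0,0,0,0,0,0],[0,0,0,0,0,0],[0,0,0,0,0,0],[0,0,0,0,0,0],[0,0,0,0,0,0]]' 1 30; python3 -m crank '[[0,0,-0.015,0,0,0],[0,0,-0.03,0,0,5.4],[0,0,-0.035,0,0,5.5],[0,0,-0.005,0,0,0],[0,0,0,0,0,0]]'; python3 go.py 657 -82.7 90 183.3
```

```text
time_s: 16.1
tcp_pos: [0.4405, -0.0074, 0.0037]
eef_rot: [-3.141, 0.002, -2.896]
wrist_force: [1.1, -0.6, 0.6]
grip_width: 0.0858
grasp_force: 0.0
turn z -0.1 shift mm [np.float64(0.1), np.float64(0.4), np.float64(0.4)] t 16.1 rpy [-1.800e+02  1.000e-01 -1.659e+02] F [ 1.1 -0.6  0.6] w 0.08575934322241992
time_s: 16.8
tcp_pos: [0.4401, -0.0075, 0.0032]
eef_rot: [-3.141, 0.001, -2.896]
wrist_force: [-1.0, 0.1, 5.1]
grip_width: 0.0423
grasp_force: 32.1
time_s: 17.3
tcp_pos: [0.4402, -0.0075, 0.0883]
eef_rot: [-3.141, 0.002, -3.085]
wrist_force: [0.4, -0.5, -0.9]
grip_width: 0.0418
grasp_force: 31.6
turn z -0.1 shift mm [np.float64(-212.1), np.float64(-87.6), np.float64(-1.7)] t 17.3 rpy [-1.800e+02  1.000e-01 -1.768e+02] F [ 0.4 -0.5 -0.9] w 0.041812834837601474
```

```bash
python3 -m crank '[[-0.0212,-0.00876,0,0,0,0],[-0.0212,-0.00876,0,0,0,0],[-0.0212,-0.00876,0,0,0,0],[-0.0212,-0.00876,0,0,0,0],[-0.0212,-0.00876,0,0,0,0],[-0.0212,-0.00876,0,0,0,0],[-0.0212,-0.00876,0,0,0,0],[-0.0212,-0.00876,0,0,0,0],[-0.0212,-0.00876,0,0,0,0],[-0.0212,-0.00876,0,0,0,0],[0,0,0,0,0,0],[0,0,0,0,0,0]]'; python3 go.py 657 -82.7 25 183.3
```

```text
time_s: 18.5
tcp_pos: [0.6552, -0.0831, 0.0851]
eef_rot: [3.14, -0.004, -3.086]
wrist_force: [-0.3, -0.0, -0.6]
grip_width: 0.0423
grasp_force: 31.5
turn z -0.1 shift mm [np.float64(-1.8), np.float64(0.3), np.float64(60.1)] t 18.5 rpy [ 179.9   -0.2 -176.8] F [-0.3 -0.  -0.6] w 0.04229928676250275
```

```bash
python3 -m crank '[[-0.0005,0,0.025,0,0,0],[0,0,0.02,0,0,0],[0,0,0.01,0,0,0],[0,0,0.005,0,0,0],[0,0,0,0,0,0],[0,0,0,0,0,0]]';python3 go.py 657 -82.7 19.3 183.3
```

```text
time_s: 19.1
tcp_pos: [0.6573, -0.0832, 0.029]
eef_rot: [-3.141, 0.002, -3.086]
wrist_force: [0.3, 0.1, 0.8]
grip_width: 0.0423
grasp_force: 31.5
turn z -0.1 shift mm [np.float64(0.2), np.float64(0.6), np.float64(9.7)] t 19.1 rpy [-1.800e+02  1.000e-01 -1.768e+02] F [0.3 0.1 0.8] w 0.04225862573965888
```

```bash
python3 -m crank '[[0,0.0005,0.004,0,0,0],[0,0,0.003,0,0,0],[0,0,0.002,0,0,0],[0,0,0,0,0,0],[0,0,0,0,0,0]]'; python3 -m crank '[[0,0,0.001,0,0,0],[0,0,0,0,0,0]]'
```

```text
time_s: 19.6
tcp_pos: [0.657, -0.0827, 0.0193]
eef_rot: [-3.142, 0.001, -3.086]
wrist_force: [-1.8, -0.7, 3.3]
grip_width: 0.0424
grasp_force: 31.8
time_s: 19.8
tcp_pos: [0.657, -0.0827, 0.0193]
eef_rot: [-3.141, 0.001, -3.086]
wrist_force: [-3.9, 0.9, 9.0]
grip_width: 0.0423
grasp_force: 32.5
```

```bash
python3 -m crank '[[0,0,0,0,0,0],[0,0,0,0,0,0],[0,0,0,0,0,0],[0,0,-0.01,0,0,0],[0,0,-0.025,0,0,0],[0,0,-0.035,0,0,0],[0,0,-0.025,0,0,7],[0,0,0,0,0,7.2],[0,0,0,0,0,0]]' 0.35;python3 go.py 427.5 -138.8 85 169
```

```text
time_s: 20.7
tcp_pos: [0.6573, -0.0828, 0.1146]
eef_rot: [3.141, 0.003, 2.948]
wrist_force: [-0.8, 0.2, -1.2]
grip_width: 0.0556
grasp_force: 0.0
turn z -0.1 shift mm [np.float64(214.9), np.float64(-98.8), np.float64(29.6)] t 20.7 rpy [180.    0.2 168.9] F [-0.8  0.2 -1.2] w 0.05562612852206211
```

```bash
python3 -m crank '[[0.0215,-0.0099,0.001,0,0,0],[0.0215,-0.0099,0.001,0,0,0],[0.0215,-0.0099,0.003,0,0,0],[0.0215,-0.0099,0.003,0,0,0],[0.0215,-0.0099,0.003,0,0,0],[0.0215,-0.0099,0.003,0,0,0],[0.0215,-0.0099,0.003,0,0,0],[0.0215,-0.0099,0.004,0,0,0],[0.0215,-0.0099,0.004,0,0,0],[0.0215,-0.0099,0.004,0,0,0],[0,0,0,0,0,0],[0,0,0,0,0,0]]' 0;python3 go.py 427.5 -138.8 3.3 169
python3 - <<'E'
from fit import *
from bench import capture
for n in("top","scene"):
    c=capture(n);np.savez(f"pics/{n}3.npz",**c)
    print(n,fit(c,648,91,3.3,99,16),fit(c,652,5,3.3,77,16),fit(c,657,-81,3.3,56,16))
E
```

```text
time_s: 21.9
tcp_pos: [0.4267, -0.1387, 0.0837]
eef_rot: [3.141, -0.0, 2.951]
wrist_force: [0.1, 0.5, 0.2]
grip_width: 0.0852
grasp_force: 0.0
turn z 0.1 shift mm [np.float64(-0.8), np.float64(0.1), np.float64(80.4)] t 21.9 rpy [180.   -0.  169.1] F [0.1 0.5 0.2] w 0.08518840375820669
top (array([648. ,  92.9,   3.5]), np.float64(0.078)) (array([651.5,   5.3,   3.6]), np.float64(0.076)) (array([657.3, -81. ,   3. ]), np.float64(0.067))
scene (array([645.7,  94.6,   3.8]), np.float64(0.276)) (array([648.4,   6.9,   8. ]), np.float64(0.387)) (array([650.5, -69.9,  11.5]), np.float64(0.333))
```

The 5-way is on pad d within about 0.5 mm. Now the 12-way.

```bash
python3 -m crank '[[-0.0008,0,0.025,0,0,0],[0,0,0.025,0,0,0],[0,0,0.017,0,0,0],[0,0,0.008,0,0,0],[0,0,0.0054,0,0,0],[0,0,0,0,0,0],[0,0,0,0,0,0]]' ;python3 go.py 427.5 -138.8 3.3 169; python3 -m crank '[[0,0,0,0,0,0],[0,0,0,0,0,0],[0,0,0,0,0,0],[0,0,0,0,0,0],[0,0,0,0,0,0],[0,0,0,0,0,0],[0,0,0,0,0,0]]' 1 35; python3 -m crank '[[0,0,-0.015,0,0,0],[0,0,-0.03,0,0,-7],[0,0,-0.035,0,0,-7.2],[0,0,-0.01,0,0,0],[0,0,0,0,0,0]]'; python3 go.py 500 174 95 183.3;python3 go.py 642.5 174.3 95 183.3
```

```text
time_s: 22.7
tcp_pos: [0.4283, -0.139, 0.0042]
eef_rot: [-3.141, 0.001, 2.949]
wrist_force: [-0.1, 0.1, 1.8]
grip_width: 0.0851
grasp_force: 0.0
turn z -0.0 shift mm [np.float64(0.8), np.float64(0.1), np.float64(0.9)] t 22.7 rpy [-1.80e+02  1.00e-01  1.69e+02] F [-0.1  0.1  1.8] w 0.0850646247876164
time_s: 23.4
tcp_pos: [0.4279, -0.139, 0.0039]
eef_rot: [-3.141, 0.001, 2.949]
wrist_force: [0.0, 0.2, 6.4]
grip_width: 0.0423
grasp_force: 37.5
time_s: 23.9
tcp_pos: [0.4282, -0.1391, 0.0943]
eef_rot: [-3.141, 0.002, -3.089]
wrist_force: [0.4, -0.0, -2.6]
grip_width: 0.0421
grasp_force: 36.9
turn z -0.3 shift mm [np.float64(-89.7), np.float64(308.5), np.float64(-0.7)] t 23.9 rpy [-1.799e+02  1.000e-01 -1.770e+02] F [ 0.4 -0.  -2.6] w 0.04212837863373652
turn z -0.3 shift mm [np.float64(-231.9), np.float64(300.6), np.float64(-0.7)] t 23.9 rpy [-1.799e+02  1.000e-01 -1.770e+02] F [ 0.4 -0.  -2.6] w 0.04212837863373652
```

```bash
python3 -m crank '[[-0.0193,0.02505,0,0,0,-0.3],[-0.0193,0.02505,0,0,0,0],[-0.0193,0.02505,0,0,0,0],[-0.0193,0.02505,0,0,0,0],[-0.0193,0.02505,0,0,0,0],[-0.0193,0.02505,0,0,0,0],[-0.0193,0.02505,0,0,0,0],[-0.0193,0.02505,0,0,0,0],[-0.0193,0.02505,0,0,0,0],[-0.0193,0.02505,0,0,0,0],[-0.0193,0.02505,0,0,0,0],[-0.0193,0.02505,0,0,0,0]]'; python3 -m crank '[[0,0,0,0,0,0],[0,0,0,0,0,0]]'; python3 go.py 642.5 174.3 27 183.3
```

```text
time_s: 25.1
tcp_pos: [0.6402, 0.176, 0.0898]
eef_rot: [-3.141, -0.004, -3.084]
wrist_force: [0.6, -0.2, -0.4]
grip_width: 0.0423
grasp_force: 36.8
time_s: 25.3
tcp_pos: [0.6396, 0.1752, 0.09]
eef_rot: [-3.141, -0.005, -3.082]
wrist_force: [-0.6, -0.0, -0.8]
grip_width: 0.0421
grasp_force: 36.8
turn z 0.1 shift mm [np.float64(-2.8), np.float64(-1.0), np.float64(63.0)] t 25.3 rpy [-179.9   -0.3 -176.6] F [-0.6 -0.  -0.8] w 0.042118844741672073
```

```bash
python3 -m crank '[[-0.0015,-0.001,0.025,0,0,0],[0,0,0.022,0,0,0],[0,0,0.01,0,0,0],[0,0,0.005,0,0,0],[0,0,0,0,0,0],[0,0,0,0,0,0]]';python3 go.py 642.5 174.3 20 183.3
```

```text
time_s: 25.9
tcp_pos: [0.6428, 0.1741, 0.0326]
eef_rot: [3.141, 0.002, -3.082]
wrist_force: [0.4, 0.5, 0.1]
grip_width: 0.0419
grasp_force: 36.8
turn z 0.1 shift mm [np.float64(0.3), np.float64(0.2), np.float64(12.6)] t 25.9 rpy [ 1.800e+02  1.000e-01 -1.766e+02] F [0.4 0.5 0.1] w 0.041869390889523524
```

```bash
python3 -m crank '[[0,0,0.006,0,0,0],[0,0,0.003,0,0,0],[0,0,0.002,0,0,0],[0,0,0,0,0,0],[0,0,0,0,0,0]]'; python3 -m crank '[[0,0,0.0015,0,0,0],[0,0,0,0,0,0]]'
```

```text
time_s: 26.4
tcp_pos: [0.6423, 0.1742, 0.0204]
eef_rot: [3.142, 0.0, -3.081]
wrist_force: [-0.3, -0.4, -0.6]
grip_width: 0.0422
grasp_force: 36.9
time_s: 26.6
tcp_pos: [0.6426, 0.1743, 0.02]
eef_rot: [3.141, 0.001, -3.081]
wrist_force: [-2.3, 0.1, 3.8]
grip_width: 0.0421
grasp_force: 37.4
```

```bash
python3 -m crank '[[0,0,0,0,0,0],[0,0,0,0,0,0],[0,0,0,0,0,0],[0,0,-0.01,0,0,0],[0,0,-0.025,0,0,0],[0,0,-0.035,0,0,0],[0,0,-0.03,0,0,0],[0.04,-0.01,0,0,0,0],[0.04,-0.01,0,0,0,0],[0.04,-0.02,0,0,0,0],[0.04,-0.02,0,0,0,0],[0.04,-0.02,0,0,0,0]]' 0.35; python3 -m crank '[[0.03,-0.02,0,0,0,0],[0,0,0,0,0,0],[0,0,0,0,0,0]]'
python3 - <<'E'
from fit import *
from bench import capture
c=capture("top");np.savez("pics/top4.npz",**c)
print(fit(c,642,176,3.3,132,16),fit(c,648,91,3.3,99,16),fit(c,652,5,3.3,77,16),fit(c,657,-81,3.3,56,16))
f=lambda k:cv2.convertScaleAbs(cv2.resize(k,None,fx=3.5,fy=3.5,interpolation=cv2.INTER_CUBIC),alpha=1.4)
s=capture("scene");a=f(c["color"][110:195,145:370,::-1]);b=f(s["color"][130:210,140:365,::-1])
cv2.imwrite("pics/f4.png",np.vstack([a,b]))
E
```

```text
time_s: 27.8
tcp_pos: [0.4461, 0.0816, 0.1195]
eef_rot: [3.142, 0.001, -3.081]
wrist_force: [0.2, -1.0, 0.7]
grip_width: 0.0557
grasp_force: 0.0
time_s: 28.1
tcp_pos: [0.4191, 0.0603, 0.12]
eef_rot: [3.141, 0.003, -3.082]
wrist_force: [0.0, 0.4, -0.1]
grip_width: 0.0557
grasp_force: 0.0
(array([641.3, 176.2,   3.5]), np.float64(0.061)) (array([649. ,  92.7,   3.6]), np.float64(0.054)) (array([651.9,   5.4,   4.4]), np.float64(0.08)) (array([657.7, -80.8,   3.4]), np.float64(0.071))
```

View pics/f4.png

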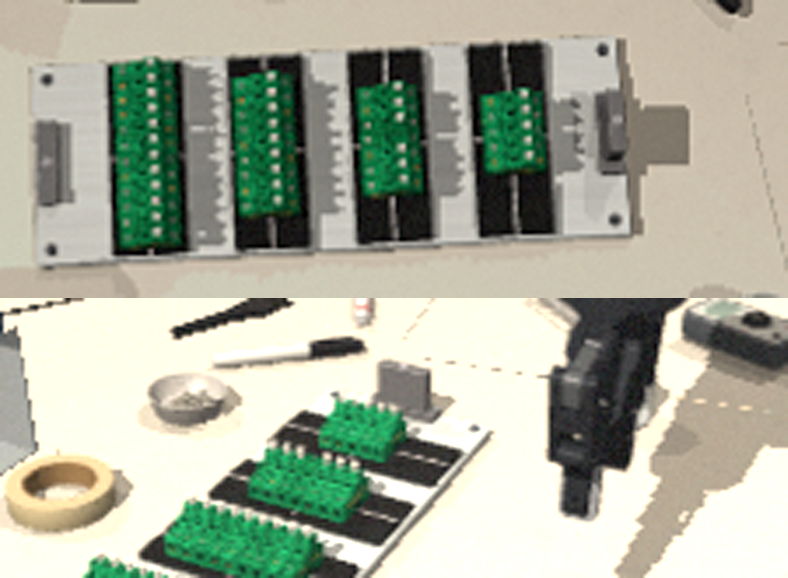

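All four strips stand upright and in order, from the 12-way at (148,155) to the 5-way at (513,132) next to the tall stop. Errors are at most about 2 mm, and the robot is clear of everything. Handing in.

```bash
python3 -c "
from bench import workorder;print(workorder.hand_in())"
```

```text
the job is handed in; nothing more can be done
None
```

The job is handed in after about 28 s of robot time: the 5-, 7-, 9- and 12-way strips are upright on pads d, c, b and a, shortest next to the tall end stop, all within about 2 mm of their crosses in the final top view, and I did not move the jar.

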